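# Clamp freshly glued lino in the mounting press

### The job

The lino on the wooden press board has just been glued to its mount and must set under pressure. Pick up the aluminium pressing plate by its handle, find the two guide pins with it and lower it over them, without forcing or dropping it, until it rests flush on the lino; then turn both hold-down catches in over the plate as far as they go and leave it clamped, with the tools and pots round about undisturbed.

Things in the scene. Friction and masses are not known exactly. Their poses are not given: they have to be found in the camera images.
- press: mounting press, fixed to the worktop: plywood base 160 x 290 mm (its x by y), top face 27 mm above the worktop; on it a mount board with brown lino (105 x 148 mm), lino top 41 mm above the worktop. Origin: centre of the underside; z up. Two upright steel guide pins at y = -88 and +88 mm, in slots along x (see the slots); a hold-down catch at each end (y = -116 and +116 mm).
- slot_right (a point): centre of the right-hand pin slot in the base's top face, at the press's x = 0, y = -88 mm. The pin, 12 mm diameter, stands in this slot at an x of the press from -12 to +12 mm: this setting is not measured and must be seen or felt. Its top is 63 mm above the worktop; the last 4 mm taper to 7 mm diameter.
- slot_left (a point): centre of the left-hand pin slot, at x = 0, y = +88 mm, with a pin like the right one. Both pins are on one cross bar, so both have the same x in the press's frame. The bar is clamped tight and does not move.
- plate: loose aluminium pressing plate, 130 x 200 x 10 mm (its x, y, z), 0.4 to 0.75 kg, lying flat on the worktop, handle up. Origin: centre of its underside; z up. Two through holes, 15 mm diameter, at x = 0, y = -88 and +88 mm. Wooden bar handle along its y axis. Either way round fits the pins.
- plate_handle (a point): centre of the plate's wooden handle, 42 mm above the plate's underside, over its centre. The bar is 22 mm wide (plate's x), 116 mm long (plate's y) and 28 mm high; two 20 mm square feet at y = -44 and +44 mm carry it 18 mm above the plate's top. With the plate flush on the lino this point is 83 mm above the worktop.
- catch_right (a joint): catch on the post at the press's x = -50, y = -116 mm: a level steel arm, its underside 53 mm above the worktop (2 mm above a flush plate). At 0 rad the arm lies along the press's +x, beside the plate's end; below 0 (open, to -0.7) it points away from the plate; it grows anticlockwise seen from above to a stop at 1.62 rad, arm along +y over the plate. Stiff pivot (0.05 N m): it stays where left.
- catch_right_knob (a point): middle of the black upright knob on the right catch, 36 mm from the pivot axis, 73 mm above the worktop; the knob is 10 to 13 mm in diameter and stands from 59 to 87 mm above the worktop
- catch_left (a joint): catch on the post at the press's x = +50, y = +116 mm, as the other but turned half round. At 0 rad the arm lies along the press's -x; below 0 (open) it points away from the plate; it grows anticlockwise seen from above to a stop at 1.62 rad, arm along -y over the plate
- catch_left_knob (a point): middle of the black upright knob on the left catch, as on the right one
- glue_jar: bystander: glass jar with a dark lid, 70 mm diameter, 86 mm high; origin at the centre of its underside
- ink_tin: bystander: closed pale ink tin, 88 mm diameter, 59 mm high; origin at the centre of its underside
- gouge_a: bystander: the lino gouge lying between press and plate, with a turned wooden handle, 123 x 25 x 25 mm; origin at the centre of its underside
- clip_a: bystander: the bulldog clip lying beyond the plate, 49 x 50 x 8 mm; origin at the centre of its underside

How it is judged:
On the way:
1. the plate lies flush on the lino with the pins through its holes (z of plate_handle in the frame of press between 0.08 and 0.0848 m and angle between plate_handle's own z axis and vertical below 0.025 rad and horizontal distance between plate and press below 0.02 m and angle between the y axis of plate and the y axis of press, either way round below 0.06 rad), for 0.2 s.
At the end, for the whole second after the job is handed in: The plate is at rest flush on the lino (within 1.8 mm in height and 0.025 rad of level) with both pins through its holes, and both catches are turned in over it to at least 1.35 rad (their stops are at 1.62 rad) (all of step 1 and linear speed of plate below 0.01 m/s and value of joint each of catch_right, catch_left above 1.35 rad); the robot touches nothing.
It fails at once if the plate is forced: more than 200 N between plate and press (contact force between plate and press above 200 N).
It fails at once if the plate is dropped or slammed down the pins: faster than 0.25 m/s within 17 mm of lying flush (horizontal distance between plate and press below 0.04 m and z of plate_handle in the frame of press below 0.1 m and linear speed of plate above 0.25 m/s).
It fails at once if a bystander is moved by more than 25 mm (distance of any of glue_jar, ink_tin, gouge_a, clip_a from where it was at the start of the episode above 0.025 m).
It also fails if it takes over 64 s, if anything falls off the work surface, if the arm or the gripper's body presses on something with over 40 N, if the wrist force passes 120 N, or if a joint passes its speed limit or range.

### The arm

A 6-joint arm with a two-finger parallel gripper is mounted at the origin on a cart in front of the work surface, level with it; the furniture and walls round the work are solid. World frame = base frame: x ahead of the robot, y to its left, z up, the work surface at z = 0. Lengths are in m, angles in rad, forces in N, time in s.
With the tool pointing down it reaches from about 0.35 to 0.725 m from the base axis. Payload 6 kg.
Tool frame: the origin (TCP) lies on the mounting face of the last link; the fingertips stand 173 mm ahead of it and the grasp point (between the pads) lies 155 mm ahead of it (arm.tcp_to_grasp is the z of the grasp point in the tool frame, in m); z points along the fingers, y is the line along which they close (so a half turn about z gives the same grasp; the last joint's range is limited). The gripper opens to 85 mm and grips with 20 to 120 N. Pads are 22 mm wide; open, the fingers measure 114 mm over their backs; the gripper's body (76 mm by 85 mm) begins 54 mm behind the grasp point. The pads swing forward as they close: fully open they stand 13 mm farther back than shut.
Start: joints at [1.53, 0.04, 0.085, 0, -1.615, -0.334], TCP at [0.22, 0.558, 0.405] pointing down, gripper open.
Joint ranges: [-2.56, 2.56], [-1.29, 2.01], [-1.08, 1.49], [-3.29, 1.98], [-2.81, -0.18], [-2.99, 2.99]. Speed limits (rad/s): [2.57, 2.57, 3.01, 3.14, 3.14, 3.14].

### API

Orientations are given as a rotation vector (axis times angle).
In Python, from plant import arm gives the robot as it stands.
- The arm moves only by the tool step_arm, never from a script. Its arguments are lists of equal length, an entry for each row: "rot": the turn, a rotation vector about the world's x, y, z in rad, a list of three; "xyz": the shift along the world's x, y, z in m, a list of three; "gripper": the closure, from -1 (fully open) to 1 (shut), so that 0 is half open. In form: {"rot": [[ax, ay, az], ...], "xyz": [[dx, dy, dz], ...], "gripper": [gripper, ...]}. A call has 1 to 20 rows; each row shifts and turns the commanded pose from where the row before left it; what a row does not reach is not made up. A row lasts 1/10 s, in which the tool goes at most 50 mm and 8.59 degrees, less where a joint would pass 70% of its speed; a pose out of reach is approached as far as the arm can. A call is refused whole if a number of a shift passes 0.05 or a number of a turn 0.15, either way. A call with a gripper value outside its range is refused whole. The fingers move at their own pace and stop on an object; "force" is the grip in N (left out, the last holds). Time passes only in rows, so rows that do not move let the fingers close. It gives the time, the measured TCP pose, the force, the opening and the grip force at its end, in the units of the state.
- arm.observe(): the state, without advancing time (a new reading comes with each control period).
- arm.get_image(name): name is "side" or "top"; returns the picture (420x560x3 uint8, red, green, blue); there is no depth.
- arm.camera_model(name): a dict with "vertical_fov" (degrees; the focal length in pixels is half the picture's height over the tangent of half this angle, whatever the lens; pixels are square), "cx", "cy" (the principal point, pixels), "eye" and "orientation" of the camera in the world. Camera axes: x right, y up, looking along -z (the intrinsics and any distortion apply to the point x, -y, -z); pixel columns grow to the right and rows downward; lengths in m; the calibration is good to about 2 mm. A picture is of the moment at which its call begins. camera_model takes no time and is no camera call.
- arm.finish_job(): hands the job in; it is judged then, once.
The state is a dict: "time": time; "q": joint angles; "qvel": joint speeds; "tau": joint torques, N m; "eef_pos": TCP position; "eef_rot": TCP orientation; "contact_force": force on the tool from outside, world axes, zero at the start; "ft_torque": the same for the moment, N m; "finger_gap": finger opening in m; "finger_force": force on a finger pad.
Only numpy, scipy, OpenCV 4.12 (cv2) and the standard library are available. Lean on these libraries where they do the work, as an engineer would, in place of code of your own. Each camera call takes 0.05 s, during which the arm holds its last target. There are 200 camera calls.

## Working session

There is one attempt and no reset: what is moved stays moved. The work goes in short steps, Python scripts to look and compute and a tool call to move; the robot and the scene stay as the last step left them, time stands still between calls to the robot, and variables do not carry over. Pictures are saved under pics/ and viewed, at most 10 in all, crops included, and the job is handed in when it is done.

Besides the shell and the picture viewer there is one more tool, called after ">>>" as name(argument=value, ...), one argument or row to a line, values as JSON. step_arm: Moves the arm, as the interface text tells. Its arguments: {"type":"object","properties":{"rot":{"type":"array","items":{"type":"array","items":{"type":"number"}}},"xyz":{"type":"array","items":{"type":"array","items":{"type":"number"}}},"gripper":{"type":"array","items":{"type":"number"}},"force":{"type":"number"}},"required":["rot","xyz","gripper"]}

```bash
mkdir -p pics; python3 - <<'E'
from plant import arm
import cv2
s=arm.observe();print(s['time'],s['eef_pos'],s['eef_rot'],s['finger_gap'],arm.tcp_to_grasp)
for n in('top','side'):
    cv2.imwrite(f'pics/{n}0.png',arm.get_image(n)[:,:,::-1]);print(arm.camera_model(n))
E
```

```text
0.0 [0.21956371 0.5583551  0.40366044] [ 3.08482190e+00 -5.84976987e-01 -3.27001967e-04] 0.08551103654969187 0.1547
{'vertical_fov': 55.24858006138042, 'cx': 275.7473922672688, 'cy': 207.09849403131452, 'eye': array([0.40276842, 0.04219351, 1.01180088]), 'orientation': array([ 0.1223889 , -0.14700843, -1.58354208])}
{'vertical_fov': 49.86216360124685, 'cx': 276.12046194909226, 'cy': 209.24726222769291, 'eye': array([0.53471274, 1.10153533, 0.77635755]), 'orientation': array([ 0.02119094, -1.47576632, -2.71214434])}
```

View pics/top0.png

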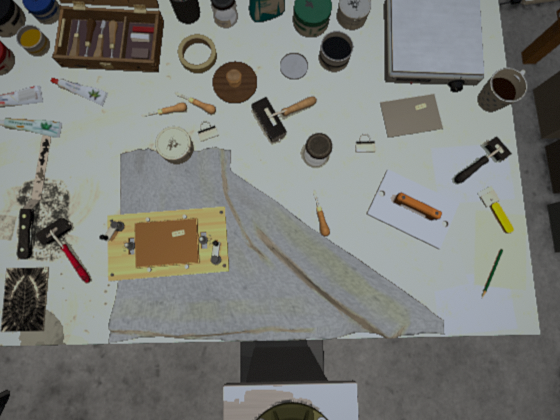

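View pics/side0.png

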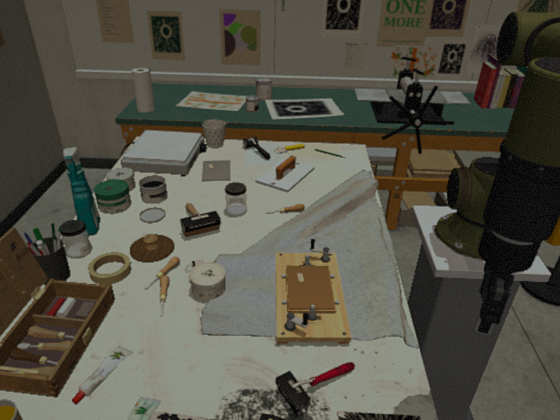

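The top view shows the press around (168,243), with its long axis left to right, and the plate around (410,208) with its orange handle. The gouge is at (320,215), the glue jar at (317,150) and the clip at (365,143). The side view shows the press around (310,297) with its pins and catches. Next I'll zoom in.

```bash
cat > h.py <<'E'
import numpy as np, cv2
from scipy.spatial.transform import Rotation as R
from plant import arm
def ray(n,u,v):
    m=arm.camera_model(n); f=210/np.tan(np.radians(m['vertical_fov']/2))
    d=R.from_rotvec(m['orientation']).apply([(u-m['cx'])/f,-(v-m['cy'])/f,-1]); return m['eye'],d
def hit(n,u,v,z):
    e,d=ray(n,u,v); return e+d*(z-e[2])/d[2]
def proj(n,p):
    m=arm.camera_model(n); f=210/np.tan(np.radians(m['vertical_fov']/2))
    c=R.from_rotvec(m['orientation']).inv().apply(np.array(p)-m['eye'])
    return np.array([m['cx']-f*c[0]/c[2], m['cy']+f*c[1]/c[2]])
def rect(n,mask,z):
    c=max(cv2.findContours(mask,cv2.RETR_EXTERNAL,cv2.CHAIN_APPROX_NONE)[0],key=cv2.contourArea)
    p=np.array([hit(n,*q[0],z)[:2] for q in cv2.convexHull(c)])
    return cv2.minAreaRect((p*1000).astype(np.float32)), cv2.boundingRect(c)
def crop(im,x,y,w,h,k): return cv2.resize(im[y:y+h,x:x+w],None,fx=k,fy=k,interpolation=cv2.INTER_CUBIC)
E
python3 - <<'E'
from h import *
t=cv2.imread('pics/top0.png'); s=cv2.imread('pics/side0.png')
hsv=cv2.cvtColor(t,cv2.COLOR_BGR2HSV)
def box(m,x,y,w,h):
    o=np.zeros_like(m);o[y:y+h,x:x+w]=m[y:y+h,x:x+w];return o
for (u,v) in [(115,225),(170,240),(415,205),(390,200),(350,200)]: print((u,v),hsv[v,u])
wood=cv2.inRange(hsv,(12,70,90),(32,255,255))
print('base',rect('top',box(wood,95,195,145,95),.027))
lino=cv2.inRange(hsv,(5,110,60),(17,255,190))
print('lino',rect('top',box(lino,95,195,145,95),.041))
hd=cv2.inRange(hsv,(3,120,100),(17,255,255))
print('handle',rect('top',box(hd,360,165,100,85),.056))
a=crop(t,100,195,140,95,5); cv2.imwrite('pics/c1.png',a)
b=crop(s,260,230,100,120,5); cv2.imwrite('pics/c2.png',b)
c=crop(t,360,160,100,95,5); cv2.imwrite('pics/c3.png',c)
E
```

```text
(115, 225) [20 11 69]
(170, 240) [ 15 154 124]
(415, 205) [ 14 189 151]
(390, 200) [108  30 187]
(350, 200) [ 86  12 174]
base (((488.83563232421875, 291.4036560058594), (158.2080535888672, 290.0855407714844), 3.664656400680542), (108, 207, 121, 74))
lino (((488.58135986328125, 289.86932373046875), (105.97537994384766, 151.87518310546875), 3.538137674331665), (135, 219, 64, 48))
handle (((566.8807373046875, -323.3428955078125), (111.07211303710938, 18.721765518188477), 62.35860824584961), (398, 193, 44, 25))
```

View pics/c1.png

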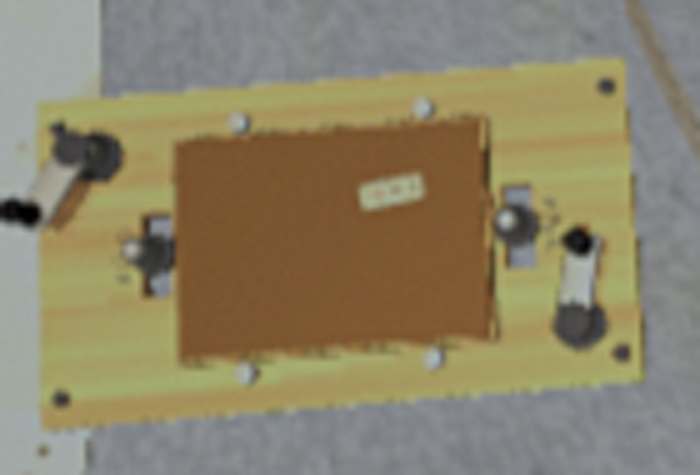

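View pics/c2.png

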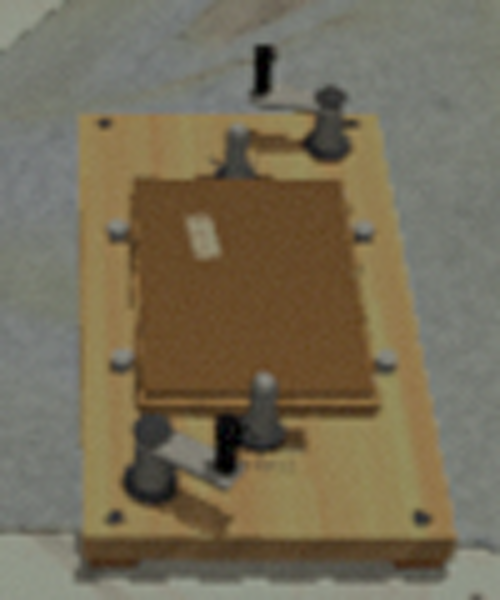

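View pics/c3.png

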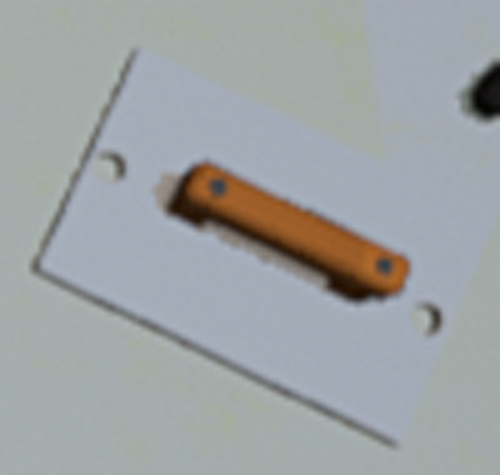

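The crops show:
- **Pins:** their bright tips are at c1 (132,250) and (507,220), which correspond to c2 (264,378) and (237,132).
- **Catches:** the left knob is at c1 (20,212), fully open. The right knob is at c1 (578,240), near 0 rad.
- **Plate:** the holes are at c3 (110,166) and (427,319), and the handle screws at (218,187) and (384,265).

```bash
python3 - <<'E'
from h import *
np.set_printoptions(precision=4,suppress=True)
def f(n,c,X,Y,z):
    return hit(n,c[0]+(X+.5)/5-.5,c[1]+(Y+.5)/5-.5,z)
T=(100,195);S=(260,230);P=(360,160)
L=f('top',T,132,250,.062);Rr=f('top',T,507,220,.062);print('pins top',L,Rr,np.linalg.norm(L-Rr))
L2=f('side',S,264,380,.062);R2=f('side',S,237,133,.062);print('pins side',L2,R2,np.linalg.norm(L2-R2))
# press corners from top c1 / side c2 at .027
cs=[f('top',T,*p,.027) for p in[(38,102),(625,60),(642,381),(43,429)]];print('base',cs,np.mean(cs,0))
cs2=[f('side',S,*p,.027) for p in[(78,114),(382,114),(453,543),(82,540)]];print('base side',cs2,np.mean(cs2,0))
yaw=np.radians(3.6)
c=np.mean(cs,0)[:2];print('pin in press')
def inp(p,yaw,c): 
    d=p[:2]-c; return np.array([d@[np.cos(yaw),np.sin(yaw)],d@[-np.sin(yaw),np.cos(yaw)]])
for q in(cs,cs2):
    q=np.array(q); a=q[0]-q[1]+q[3]-q[2] if q is not None else 0
    print('edge dir',a)
for p in(L,Rr,L2,R2):print(inp(p,yaw,np.array([.4888,.2908])))
print('knobs',f('top',T,578,240,.087),f('top',T,12,212,.087),f('side',S,263,50,.087),f('side',S,230,422,.087))
print('pivots',f('top',T,580,315,.06),f('top',T,68,148,.06))
h=[f('top',P,*p,.01) for p in[(110,166),(427,319)]];print('holes',h,np.linalg.norm(h[0]-h[1]),np.mean(h,0))
k=[f('top',P,*p,.056) for p in[(218,187),(384,265)]];print('screws',k,np.mean(k,0),np.linalg.norm(k[0]-k[1]))
for a in(h,k): d=a[0]-a[1];print(np.degrees(np.arctan2(d[1],d[0])))
cp=[f('top',P,*p,.01) for p in[(137,48),(37,267),(397,445)]];print('corners',cp,(cp[0]+cp[2])/2)
s=cv2.imread('pics/side0.png');hs=cv2.cvtColor(s,cv2.COLOR_BGR2HSV)
m=cv2.inRange(hs,(3,120,60),(20,255,255));o=np.zeros_like(m);o[150:185,268:305]=m[150:185,268:305]
print('handle side',rect('side',o,.05))
for n in('glue',): print('gouge',hit('top',323,235,0),hit('top',317,192,0),'jar',hit('top',317,146,.086),'clip',hit('top',365,145,0))
E
```

```text
pins top [0.4829 0.3796 0.062 ] [0.494  0.2039 0.062 ] 0.17607368619504546
pins side [0.4841 0.3812 0.062 ] [0.4953 0.2098 0.062 ] 0.17169488019522813
base [array([0.5596, 0.4414, 0.027 ]), array([0.5761, 0.1524, 0.027 ]), array([0.4182, 0.1436, 0.027 ]), array([0.4006, 0.4307, 0.027 ])] [0.4887 0.292  0.027 ]
base side [array([0.5779, 0.1561, 0.027 ]), array([0.4161, 0.1446, 0.027 ]), array([0.4027, 0.4366, 0.027 ]), array([0.5601, 0.4454, 0.027 ])] [0.4892 0.2957 0.027 ]
pin in press
edge dir [-0.0341  0.5761  0.    ]
edge dir [0.3192 0.0203 0.    ]
[-0.0003  0.089 ]
[-0.0002 -0.0871]
[0.001  0.0905]
[ 0.0014 -0.0812]
knobs [0.4819 0.1669 0.087 ] [0.4991 0.4263 0.087 ] [0.4832 0.1728 0.087 ] [0.5003 0.4315 0.087 ]
pivots [0.4489 0.1694 0.06  ] [0.532  0.4127 0.06  ]
holes [array([ 0.6086, -0.2467,  0.01  ]), array([ 0.5272, -0.4028,  0.01  ])] 0.17607833821197708 [ 0.5679 -0.3247  0.01  ]
screws [array([ 0.5879, -0.2856,  0.056 ]), array([ 0.5481, -0.3637,  0.056 ])] [ 0.568  -0.3247  0.056 ] 0.0876466286804787
62.43210338349443
63.008733601354756
corners [array([ 0.6707, -0.2647,  0.01  ]), array([ 0.5569, -0.2062,  0.01  ]), array([ 0.4639, -0.3819,  0.01  ])] [ 0.5673 -0.3233  0.01  ]
handle side (((575.2977905273438, -297.0692138671875), (174.33255004882812, 35.80963897705078), 73.20178985595703), (276, 156, 19, 23))
gouge [ 0.5039 -0.0937  0.    ] [ 0.6154 -0.0824  0.    ] jar [ 0.7104 -0.0759  0.086 ] clip [ 0.74   -0.2138  0.    ]
```

>>> step_arm(
  rot=[
    [0, 0, -0.0836],
    [0, 0, -0.0836],
    [0, 0, -0.0836],
    [0, 0, -0.0836],
    [0, 0, -0.0836],
    [0, 0, -0.0836],
    [0, 0, -0.0836],
    [0, 0, -0.0836],
    [0, 0, -0.0836],
    [0, 0, -0.0836],
    [0, 0, -0.0836],
    [0, 0, -0.0836],
    [0, 0, -0.0836],
    [0, 0, -0.0836],
    [0, 0, -0.0836],
    [0, 0, -0.0836],
    [0, 0, -0.0836],
    [0, 0, -0.0836],
    [0, 0, -0.0836],
    [0, 0, -0.0836],
  ],
  xyz=[
    [0.0174, -0.0442, -0.005],
    [0.0174, -0.0442, -0.005],
    [0.0174, -0.0442, -0.005],
    [0.0174, -0.0442, -0.005],
    [0.0174, -0.0442, -0.005],
    [0.0174, -0.0442, -0.005],
    [0.0174, -0.0442, -0.005],
    [0.0174, -0.0442, -0.005],
    [0.0174, -0.0442, -0.005],
    [0.0174, -0.0442, -0.005],
    [0.0174, -0.0442, -0.005],
    [0.0174, -0.0442, -0.005],
    [0.0174, -0.0442, -0.005],
    [0.0174, -0.0442, -0.005],
    [0.0174, -0.0442, -0.005],
    [0.0174, -0.0442, -0.005],
    [0.0174, -0.0442, -0.005],
    [0.0174, -0.0442, -0.005],
    [0.0174, -0.0442, -0.005],
    [0.0174, -0.0442, -0.005],
  ],
  gripper=[-1, -1, -1, -1, -1, -1, -1, -1, -1, -1, -1, -1, -1, -1, -1, -1, -1, -1, -1, -1],
)

```text
time: 2.1
eef_pos: [0.5679, -0.3277, 0.3037]
eef_rot: [1.63, -2.685, -0.001]
contact_force: [1.3, 0.8, 0.2]
finger_gap: 0.0856
finger_force: 0.0
```

>>> step_arm(
  rot=[
    [0, 0, 0],
    [0, 0, 0],
  ],
  xyz=[
    [0, 0, 0],
    [0, 0, 0],
  ],
  gripper=[-1, -1],
)

```text
time: 2.3
eef_pos: [0.5676, -0.3266, 0.3023]
eef_rot: [1.632, -2.682, -0.005]
contact_force: [-0.2, 0.9, 0.4]
finger_gap: 0.0854
finger_force: 0.0
```

```bash
cat >> h.py <<'E'
def st():
    s=arm.observe(); M=R.from_rotvec(s['eef_rot']).as_matrix(); np.set_printoptions(precision=4,suppress=True)
    print('t',s['time'],'pos',s['eef_pos'],'yaxis deg',np.degrees(np.arctan2(M[1,1],M[0,1])),'z',M[:,2],'F',s['contact_force'],'T',s['ft_torque'],'gap',s['finger_gap'],s['finger_force'],'q',s['q'])
E
python3 -c "from h import *;st()"
```

```text
t 2.3 pos [ 0.5676 -0.3266  0.3023] yaxis deg 152.6356606528305 z [-0.0037  0.0012 -1.    ] F [-0.2321  0.9177  0.4485] T [0.0558 0.0108 0.0048] gap 0.08542012409330617 0.0 q [-0.2175  0.1974  0.0697 -0.0004 -1.447  -0.26  ]
```

>>> step_arm(
  rot=[
    [0, 0, 0],
    [0, 0, 0],
    [0, 0, 0],
    [0, 0, 0],
    [0, 0, 0],
    [0, 0, 0],
    [0, 0, 0],
    [0, 0, 0],
    [0, 0, 0],
    [0, 0, 0],
    [0, 0, 0],
    [0, 0, 0],
    [0, 0, 0],
    [0, 0, 0],
    [0, 0, 0],
  ],
  xyz=[
    [0, 0.0015, -0.018],
    [0, 0, -0.018],
    [0, 0, -0.018],
    [0, 0, -0.018],
    [0, 0, -0.018],
    [0, 0, -0.014],
    [0, 0, 0],
    [0, 0, 0],
    [0, 0, 0],
    [0, 0, 0],
    [0, 0, 0],
    [0, 0, 0],
    [0, 0, 0],
    [0, 0, 0],
    [0, 0, 0],
  ],
  gripper=[-1, -1, -1, -1, -1, -1, -1, -1, 1, 1, 1, 1, 1, 1, 1],
  force=90,
)

```text
time: 3.8
eef_pos: [0.5676, -0.3242, 0.2012]
eef_rot: [1.635, -2.682, 0.0]
contact_force: [-3.2, 2.2, 4.3]
finger_gap: 0.0203
finger_force: 89.6
```

```bash
python3 -c "from h import *;st()"
```

```text
t 3.8 pos [ 0.5676 -0.3242  0.2012] yaxis deg 152.7314513922771 z [-0.0001 -0.0002 -1.    ] F [-3.1659  2.2086  4.3446] T [ 0.6657  0.7982 -0.0514] gap 0.020345197133731188 89.60170269012451 q [-0.2135  0.2474 -0.0605  0.0002 -1.263  -0.2625]
```

>>> step_arm(
  rot=[
    [0, 0, 0],
    [0, 0, 0],
    [0, 0, 0],
    [0, 0, 0],
    [0, 0, 0],
    [0, 0, 0],
    [0, 0, 0],
    [0, 0, 0],
    [0, 0, 0],
    [0, 0, 0],
  ],
  xyz=[
    [0, 0, 0.005],
    [0, 0, 0.015],
    [0, 0, 0.02],
    [0, 0, 0.02],
    [0, 0, 0.02],
    [0, 0, 0.02],
    [0, 0, 0.02],
    [0, 0, 0.01],
    [0, 0, 0],
    [0, 0, 0],
  ],
  gripper=[1, 1, 1, 1, 1, 1, 1, 1, 1, 1],
)

```text
time: 4.8
eef_pos: [0.5676, -0.324, 0.3295]
eef_rot: [1.635, -2.682, -0.002]
contact_force: [0.2, 0.1, -5.9]
finger_gap: 0.0204
finger_force: 88.6
```

>>> step_arm(
  rot=[
    [0, 0, 0.027],
    [0, 0, 0.027],
    [0, 0, 0.027],
    [0, 0, 0.027],
    [0, 0, 0.027],
    [0, 0, 0.027],
    [0, 0, 0.027],
    [0, 0, 0.027],
    [0, 0, 0.027],
    [0, 0, 0.027],
    [0, 0, 0.027],
    [0, 0, 0.027],
    [0, 0, 0.027],
    [0, 0, 0.027],
    [0, 0, 0.027],
    [0, 0, 0.027],
    [0, 0, 0.027],
    [0, 0, 0.027],
    [0, 0, 0.027],
    [0, 0, 0.027],
  ],
  xyz=[
    [-0.004, 0.0308, 0],
    [-0.004, 0.0308, 0],
    [-0.004, 0.0308, 0],
    [-0.004, 0.0308, 0],
    [-0.004, 0.0308, 0],
    [-0.004, 0.0308, 0],
    [-0.004, 0.0308, 0],
    [-0.004, 0.0308, 0],
    [-0.004, 0.0308, 0],
    [-0.004, 0.0308, 0],
    [-0.004, 0.0308, 0],
    [-0.004, 0.0308, 0],
    [-0.004, 0.0308, 0],
    [-0.004, 0.0308, 0],
    [-0.004, 0.0308, 0],
    [-0.004, 0.0308, 0],
    [-0.004, 0.0308, 0],
    [-0.004, 0.0308, 0],
    [-0.004, 0.0308, 0],
    [-0.004, 0.0308, 0],
  ],
  gripper=[1, 1, 1, 1, 1, 1, 1, 1, 1, 1, 1, 1, 1, 1, 1, 1, 1, 1, 1, 1],
)

```text
time: 6.8
eef_pos: [0.487, 0.293, 0.3289]
eef_rot: [2.291, -2.146, -0.001]
contact_force: [0.9, -0.0, -6.2]
finger_gap: 0.0202
finger_force: 89.4
```

>>> step_arm(
  rot=[
    [0, 0, 0],
    [0, 0, 0],
    [0, 0, 0],
    [0, 0, 0],
  ],
  xyz=[
    [0, 0, 0],
    [0, 0, 0],
    [0, 0, 0],
    [0, 0, 0],
  ],
  gripper=[1, 1, 1, 1],
)

```text
time: 7.2
eef_pos: [0.4878, 0.2911, 0.3303]
eef_rot: [2.29, -2.15, -0.0]
contact_force: [0.9, 0.1, -5.2]
finger_gap: 0.0206
finger_force: 89.3
```

```bash
python3 - <<'E'
from h import *
st()
a=arm.get_image('top')[:,:,::-1];b=arm.get_image('side')[:,:,::-1]
cv2.imwrite('pics/t1.png',a);cv2.imwrite('pics/s1.png',b)
x=crop(a,95,170,160,130,4.9)[:580];y=crop(b,240,190,130,150,3.9)
cv2.imwrite('pics/c4.png',cv2.resize(y,(500,577)));cv2.imwrite('pics/c5.png',cv2.resize(crop(a,95,175,160,120,5),(800,600)))
E
```

```text
t 7.2 pos [0.4878 0.2911 0.3303] yaxis deg -176.39167387612815 z [-0.0005 -0.0005 -1.    ] F [ 0.8574  0.0964 -5.1891] T [ 0.0358 -0.0164 -0.004 ] gap 0.020639970507102093 89.31857943534851 q [ 0.8913 -0.0402 -0.1305 -0.0001 -1.4811 -0.8283]
```

View pics/c5.png

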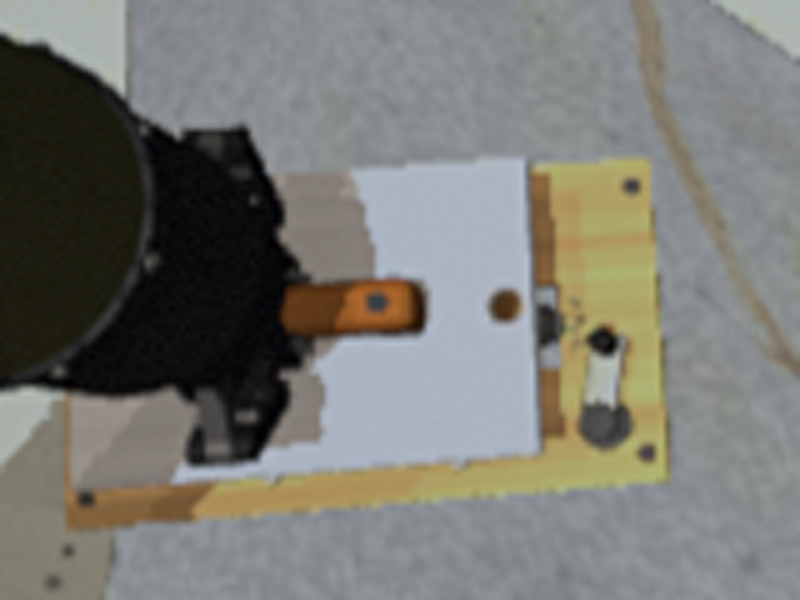

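View pics/c4.png

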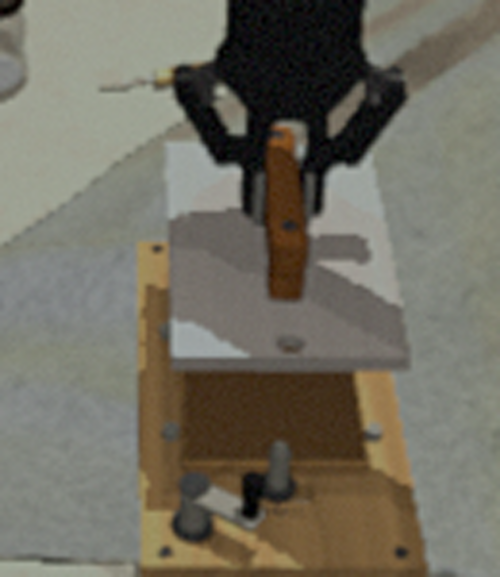

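The plate is held level over the press. In the top crop the right hole is at (505,306) and the handle screw at (377,302). In the side crop the left hole is at (289,344). Next I'll compare the holes with the pins.

```bash
python3 - <<'E'
from h import *
np.set_printoptions(precision=4,suppress=True)
k=5
t=lambda X,Y,z:hit('top',95+(X+.5)/5-.5,175+(Y+.5)/5-.5,z)
s=lambda X,Y,z:hit('side',240+(X+.5)*130/500-.5,190+(Y+.5)*150/577-.5,z)
y=np.radians(3.6); u=np.array([-np.sin(y),np.cos(y)])
hr=t(505,306,.139);print('right hole',hr,'-> centre',hr[:2]+.088*u)
sc=t(377,302,.185);print('screw',sc,'-> centre',sc[:2]+.044*u)
hl=s(289,343,.139);print('left hole side',hl,'-> centre',hl[:2]-.088*u)
print('edge corners',t(525,158,.139),t(541,453,.139))
# pin bodies
E
```

```text
right hole [0.4929 0.2026 0.139 ] -> centre [0.4874 0.2904]
screw [0.4907 0.2467 0.185 ] -> centre [0.488  0.2906]
left hole side [0.4835 0.3803 0.139 ] -> centre [0.4891 0.2925]
edge corners [0.5582 0.1948 0.139 ] [0.4293 0.1861 0.139 ]
```

>>> step_arm(
  rot=[
    [0, 0, 0],
    [0, 0, 0],
    [0, 0, 0],
    [0, 0, 0],
    [0, 0, 0],
    [0, 0, 0],
    [0, 0, 0],
  ],
  xyz=[
    [0.0007, 0.0013, -0.012],
    [0, 0, -0.015],
    [0, 0, -0.015],
    [0, 0, -0.01],
    [0, 0, -0.006],
    [0, 0, 0],
    [0, 0, 0],
  ],
  gripper=[1, 1, 1, 1, 1, 1, 1],
)

```text
time: 8.0
eef_pos: [0.4885, 0.2932, 0.2731]
eef_rot: [-2.291, 2.149, -0.001]
contact_force: [0.0, 1.1, -4.4]
finger_gap: 0.0205
finger_force: 89.3
```

```bash
python3 - <<'E'
from h import *
st()
a=arm.get_image('top')[:,:,::-1];b=arm.get_image('side')[:,:,::-1]
cv2.imwrite('pics/t2.png',a);cv2.imwrite('pics/s2.png',b)
x=crop(a,185,215,45,45,9);y=crop(b,280,270,60,45,9)[:,:395]
x=crop(a,185,215,44,55,9);y=crop(b,285,265,44,55,9)
cv2.imwrite('pics/c6.png',np.hstack([x,y]))
E
```

```text
t 8.0 pos [0.4885 0.2932 0.2731] yaxis deg -176.3257348415385 z [ 0.0006  0.0001 -1.    ] F [ 0.0335  1.0545 -4.3769] T [ 0.0116 -0.0247  0.0156] gap 0.020482521144239697 89.29702162742615 q [ 0.8929 -0.0155 -0.2114  0.0004 -1.3744 -0.8289]
```

View pics/c6.png

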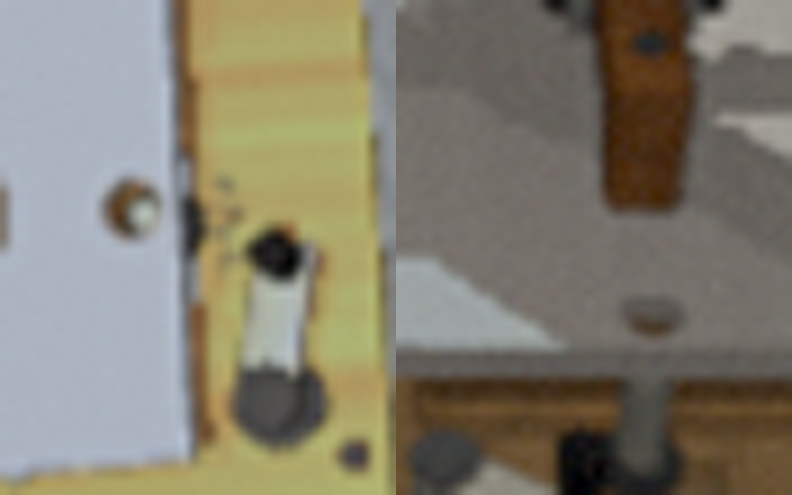

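The pin tip is visible through the right hole: tip at (142,212), hole centre at (131,209). On the left, the hole is at (650,316) and the pin shaft is centred near x=643.

```bash
python3 - <<'E'
from h import *
np.set_printoptions(precision=4,suppress=True)
t=lambda X,Y,z:hit('top',185+(X+.5)/9-.5,215+(Y+.5)/9-.5,z)
print('pin-hole right',t(142,212,.0625)-t(131,209,.082))
s=lambda X,Y,z:hit('side',285+(X-396+.5)/9-.5,265+(Y+.5)/9-.5,z)
print('left hole',s(652,315,.082)); print('left pin x at z .045?',s(644,400,.045))
y=np.radians(3.6); u=np.array([-np.sin(y),np.cos(y)])
print('centre from side', s(652,315,.082)[:2]-.088*u)
st()
E
```

```text
pin-hole right [ 0.0011  0.0005 -0.0195]
left hole [0.484  0.3831 0.082 ]
left pin x at z .045? [0.4837 0.3746 0.045 ]
centre from side [0.4895 0.2953]
t 8.1 pos [0.4885 0.2933 0.2736] yaxis deg -176.32614702041167 z [ 0.0011  0.0009 -1.    ] F [-0.6977 -0.1712 -4.8623] T [ 0.0515 -0.0006  0.0034] gap 0.020568650397320438 89.29735779762268 q [ 0.8929 -0.0159 -0.2109  0.0003 -1.3745 -0.8289]
```

>>> step_arm(
  rot=[
    [0, 0, 0],
    [0, 0, 0],
    [0, 0, 0],
    [0, 0, 0],
    [0, 0, 0],
    [0, 0, 0],
    [0, 0, 0],
    [0, 0, 0],
  ],
  xyz=[
    [0.0005, 0, -0.003],
    [0, 0, -0.003],
    [0, 0, -0.002],
    [0, 0, -0.002],
    [0, 0, -0.002],
    [0, 0, -0.002],
    [0, 0, -0.001],
    [0, 0, 0],
  ],
  gripper=[1, 1, 1, 1, 1, 1, 1, 1],
)

```text
time: 8.9
eef_pos: [0.4888, 0.2931, 0.2575]
eef_rot: [2.291, -2.149, -0.0]
contact_force: [-0.8, 0.3, -4.0]
finger_gap: 0.0205
finger_force: 89.3
```

>>> step_arm(
  rot=[
    [0, 0, 0],
    [0, 0, 0],
    [0, 0, 0],
    [0, 0, 0],
  ],
  xyz=[
    [0, 0, -0.001],
    [0, 0, -0.001],
    [0, 0, -0.001],
    [0, 0, 0],
  ],
  gripper=[1, 1, 1, 1],
)

```text
time: 9.3
eef_pos: [0.4888, 0.2931, 0.2544]
eef_rot: [2.291, -2.149, -0.0]
contact_force: [-0.4, 0.6, -5.5]
finger_gap: 0.0202
finger_force: 89.3
```

Underside is about 53 mm up with no contact force, so the pins are in the holes. I'll continue down gently.

>>> step_arm(
  rot=[
    [0, 0, 0],
    [0, 0, 0],
    [0, 0, 0],
    [0, 0, 0],
    [0, 0, 0],
    [0, 0, 0],
    [0, 0, 0],
  ],
  xyz=[
    [0, 0, -0.002],
    [0, 0, -0.002],
    [0, 0, -0.002],
    [0, 0, -0.002],
    [0, 0, -0.002],
    [0, 0, 0],
    [0, 0, 0],
  ],
  gripper=[1, 1, 1, 1, 1, 1, 1],
)

```text
time: 10.0
eef_pos: [0.4888, 0.2932, 0.2446]
eef_rot: [2.291, -2.149, 0.0]
contact_force: [0.2, 0.5, -6.0]
finger_gap: 0.0205
finger_force: 89.3
```

>>> step_arm(
  rot=[
    [0, 0, 0],
    [0, 0, 0],
    [0, 0, 0],
    [0, 0, 0],
    [0, 0, 0],
  ],
  xyz=[
    [0, 0, -0.001],
    [0, 0, -0.0005],
    [0, 0, -0.0005],
    [0, 0, 0],
    [0, 0, 0],
  ],
  gripper=[1, 1, 1, 1, 1],
)

```text
time: 10.5
eef_pos: [0.4888, 0.2931, 0.2427]
eef_rot: [2.291, -2.149, -0.0]
contact_force: [0.1, -0.1, -5.5]
finger_gap: 0.0203
finger_force: 89.3
```

>>> step_arm(
  rot=[
    [0, 0, 0],
    [0, 0, 0],
    [0, 0, 0],
    [0, 0, 0],
  ],
  xyz=[
    [0, 0, -0.0005],
    [0, 0, -0.0005],
    [0, 0, 0],
    [0, 0, 0],
  ],
  gripper=[1, 1, 1, 1],
)

```text
time: 10.9
eef_pos: [0.4888, 0.2932, 0.2422]
eef_rot: [-2.291, 2.149, -0.0]
contact_force: [-2.1, -0.2, -0.3]
finger_gap: 0.0207
finger_force: 89.8
```

>>> step_arm(
  rot=[
    [0, 0, 0],
    [0, 0, 0],
    [0, 0, 0],
    [0, 0, 0],
  ],
  xyz=[
    [0, 0, -0.0005],
    [0, 0, -0.0003],
    [0, 0, 0],
    [0, 0, 0],
  ],
  gripper=[1, 1, 1, 1],
)

```text
time: 11.3
eef_pos: [0.4888, 0.2931, 0.2421]
eef_rot: [-2.291, 2.149, -0.001]
contact_force: [-5.4, -2.1, 4.9]
finger_gap: 0.0204
finger_force: 90.7
```

>>> step_arm(
  rot=[
    [0, 0, 0],
    [0, 0, 0],
    [0, 0, 0],
    [0, 0, 0],
    [0, 0, 0],
    [0, 0, 0],
    [0, 0, 0],
    [0, 0, 0],
    [0, 0, 0],
    [0, 0, 0],
    [0, 0, 0],
    [0, 0, 0],
  ],
  xyz=[
    [0, 0, 0],
    [0, 0, 0],
    [0, 0, 0],
    [0, 0, 0],
    [0, 0, 0],
    [0, 0, 0.005],
    [0, 0, 0.015],
    [0, 0, 0.02],
    [0, 0, 0.02],
    [0, 0, 0.02],
    [0, 0, 0],
    [0, 0, 0],
  ],
  gripper=[-0.3, -0.3, -0.3, -0.3, -0.3, -0.3, -0.3, -0.3, -0.3, -0.3, 0.3, 0.3],
  force=20,
)

```text
time: 12.5
eef_pos: [0.4889, 0.2932, 0.3222]
eef_rot: [-2.29, 2.148, 0.0]
contact_force: [-0.7, 0.1, -0.5]
finger_gap: 0.0302
finger_force: 0.0
```

>>> step_arm(
  rot=[
    [0, 0, -0.1478],
    [0, 0, -0.1478],
    [0, 0, -0.1478],
    [0, 0, -0.1478],
    [0, 0, -0.1478],
    [0, 0, -0.1478],
    [0, 0, -0.1478],
    [0, 0, -0.1478],
    [0, 0, -0.1478],
    [0, 0, -0.1478],
    [0, 0, -0.1478],
    [0, 0, -0.1478],
    [0, 0, 0],
    [0, 0, 0],
  ],
  xyz=[
    [-0.0006, -0.0104, 0],
    [-0.0006, -0.0104, 0],
    [-0.0006, -0.0104, 0],
    [-0.0006, -0.0104, 0],
    [-0.0006, -0.0104, 0],
    [-0.0006, -0.0104, 0],
    [-0.0006, -0.0104, 0],
    [-0.0006, -0.0104, 0],
    [-0.0006, -0.0104, 0],
    [-0.0006, -0.0104, 0],
    [-0.0006, -0.0104, 0],
    [0, -0.0104, 0],
    [0, 0, 0],
    [0, 0, 0],
  ],
  gripper=[0.3, 0.3, 0.3, 0.3, 0.3, 0.3, 0.3, 0.3, 0.3, 0.3, 0.3, 0.3, 0.3, 0.3],
)

```text
time: 13.9
eef_pos: [0.4822, 0.1684, 0.3205]
eef_rot: [-0.212, -3.134, 0.0]
contact_force: [0.4, -0.7, 0.3]
finger_gap: 0.0299
finger_force: 0.0
```

```bash
python3 - <<'E'
from h import *
st()
a=arm.get_image('top')[:,:,::-1];b=arm.get_image('side')[:,:,::-1]
cv2.imwrite('pics/s3.png',b)
cv2.imwrite('pics/c7.png',np.hstack([crop(b,250,220,110,130,4),crop(a,100,190,80,104,5)[:520]]))
E
```

```text
t 13.9 pos [0.4822 0.1684 0.3205] yaxis deg 82.25083262607527 z [-0.0006 -0.0001 -1.    ] F [ 0.4019 -0.7236  0.2574] T [0.0104 0.0111 0.0104] gap 0.029919064731021516 0.0 q [ 0.7308 -0.1948 -0.2898 -0.0003 -1.4763 -2.4369]
```

View pics/c7.png

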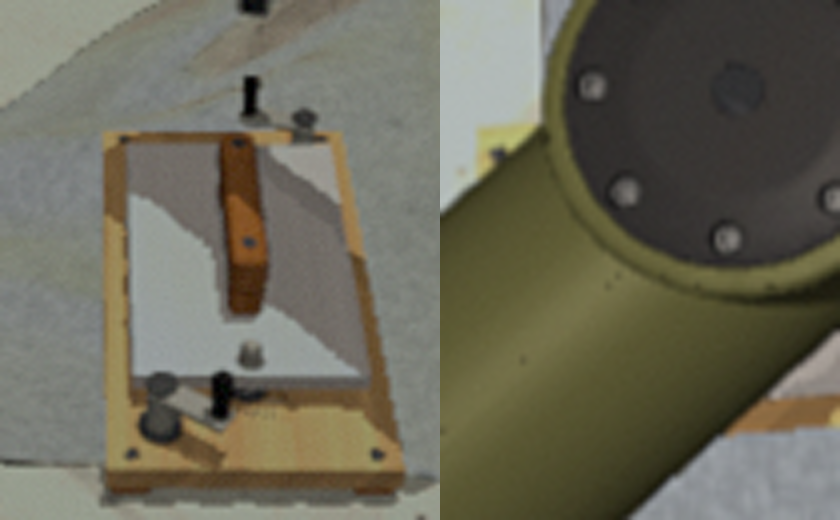

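The plate lies flush with the left pin through its hole at (250,352). The gripper is above the right knob at (250,97). I'll descend and grip the knob.

>>> step_arm(
  rot=[
    [0, 0, 0],
    [0, 0, 0],
    [0, 0, 0],
    [0, 0, 0],
    [0, 0, 0],
    [0, 0, 0],
    [0, 0, 0],
    [0, 0, 0],
  ],
  xyz=[
    [0, 0, -0.02],
    [0, 0, -0.02],
    [0, 0, -0.012],
    [0, 0, -0.008],
    [0, 0, -0.006],
    [0, 0, -0.006],
    [0, 0, 0],
    [0, 0, 0],
  ],
  gripper=[0.3, 0.3, 0.3, 0.3, 0.3, 0.3, 0.3, 0.3],
)

```text
time: 14.8
eef_pos: [0.4824, 0.1684, 0.2493]
eef_rot: [0.218, 3.134, 0.001]
contact_force: [0.2, -0.2, 0.5]
finger_gap: 0.0299
finger_force: 0.0
```

>>> step_arm(
  rot=[
    [0, 0, 0],
    [0, 0, 0],
    [0, 0, 0],
    [0, 0, 0],
  ],
  xyz=[
    [0, 0, -0.006],
    [0, 0, -0.006],
    [0, 0, 0],
    [0, 0, 0],
  ],
  gripper=[0.3, 0.3, 0.3, 0.3],
)

```text
time: 15.2
eef_pos: [0.4822, 0.1683, 0.2366]
eef_rot: [-0.218, -3.134, 0.001]
contact_force: [0.0, 0.1, -0.2]
finger_gap: 0.0298
finger_force: 0.0
```

>>> step_arm(
  rot=[
    [0, 0, 0],
    [0, 0, 0],
    [0, 0, 0],
    [0, 0, 0],
    [0, 0, 0],
  ],
  xyz=[
    [0, 0, 0],
    [0, 0, 0],
    [0, 0, 0],
    [0, 0, 0],
    [0, 0, 0],
  ],
  gripper=[1, 1, 1, 1, 1],
  force=25,
)

```text
time: 15.7
eef_pos: [0.4823, 0.1684, 0.2371]
eef_rot: [0.218, 3.133, 0.001]
contact_force: [-0.0, 0.7, 0.1]
finger_gap: 0.0112
finger_force: 24.4
```

```bash
cat >> h.py <<'E'
def arc(p,k,end,n):
    d=np.array(k)-p; a0=np.arctan2(d[1],d[0])
    if end<a0: end+=2*np.pi
    a=np.linspace(a0,end,n+1); r=.036
    q=np.c_[np.cos(a),np.sin(a)]*r+p
    q[0]=k
    print('dturn',(end-a0)/n,'r',np.hypot(*d)); print([[*map(float,x),0] for x in np.diff(np.round(q,4),axis=0).round(4)])
E
python3 -c "
from h import *
arc([.4461,.1729],[.4823,.1684],np.radians(94),20)"
```

```text
dturn 0.08821422253619063 r 0.03647862387755329
[[-0.0002, 0.0032, 0], [-0.0001, 0.0032, 0], [-0.0003, 0.0032, 0], [-0.0005, 0.0031, 0], [-0.0009, 0.003, 0], [-0.0011, 0.003, 0], [-0.0014, 0.0029, 0], [-0.0016, 0.0027, 0], [-0.0019, 0.0026, 0], [-0.0021, 0.0024, 0], [-0.0023, 0.0022, 0], [-0.0024, 0.002, 0], [-0.0027, 0.0017, 0], [-0.0027, 0.0016, 0], [-0.0029, 0.0012, 0], [-0.003, 0.0011, 0], [-0.0031, 0.0007, 0], [-0.0032, 0.0005, 0], [-0.0031, 0.0002, 0], [-0.0032, -0.0001, 0]]
```

Sending the first 10 rows, then checking the force.

>>> step_arm(
  rot=[
    [0, 0, 0.088],
    [0, 0, 0.088],
    [0, 0, 0.088],
    [0, 0, 0.088],
    [0, 0, 0.088],
    [0, 0, 0.088],
    [0, 0, 0.088],
    [0, 0, 0.088],
    [0, 0, 0.088],
    [0, 0, 0.088],
  ],
  xyz=[
    [-0.0002, 0.0032, 0],
    [-0.0001, 0.0032, 0],
    [-0.0003, 0.0032, 0],
    [-0.0005, 0.0031, 0],
    [-0.0009, 0.003, 0],
    [-0.0011, 0.003, 0],
    [-0.0014, 0.0029, 0],
    [-0.0016, 0.0027, 0],
    [-0.0019, 0.0026, 0],
    [-0.0021, 0.0024, 0],
  ],
  gripper=[1, 1, 1, 1, 1, 1, 1, 1, 1, 1],
)

```text
time: 16.7
eef_pos: [0.4727, 0.1983, 0.2373]
eef_rot: [-1.142, 2.923, 0.002]
contact_force: [5.5, 3.8, -2.3]
finger_gap: 0.0112
finger_force: 24.3
```

>>> step_arm(
  rot=[
    [0, 0, 0.088],
    [0, 0, 0.088],
    [0, 0, 0.088],
    [0, 0, 0.088],
    [0, 0, 0.088],
    [0, 0, 0.088],
    [0, 0, 0.088],
    [0, 0, 0.088],
    [0, 0, 0.088],
    [0, 0, 0.088],
    [0, 0, 0],
  ],
  xyz=[
    [-0.0023, 0.0022, 0],
    [-0.0024, 0.002, 0],
    [-0.0027, 0.0017, 0],
    [-0.0027, 0.0016, 0],
    [-0.0029, 0.0012, 0],
    [-0.003, 0.0011, 0],
    [-0.0031, 0.0007, 0],
    [-0.0032, 0.0005, 0],
    [-0.0031, 0.0002, 0],
    [-0.0032, -0.0001, 0],
    [0, 0, 0],
  ],
  gripper=[1, 1, 1, 1, 1, 1, 1, 1, 1, 1, 1],
)

```text
time: 17.8
eef_pos: [0.4434, 0.2099, 0.2372]
eef_rot: [-2.278, 2.158, 0.002]
contact_force: [0.7, 6.5, -0.6]
finger_gap: 0.0112
finger_force: 24.5
```

>>> step_arm(
  rot=[
    [0, 0, 0.03],
    [0, 0, 0],
    [0, 0, 0],
    [0, 0, 0],
  ],
  xyz=[
    [-0.0015, -0.0005, 0],
    [-0.001, -0.0005, 0],
    [0, 0, 0],
    [0, 0, 0],
  ],
  gripper=[1, 1, 1, 1],
)

```text
time: 18.2
eef_pos: [0.4415, 0.2094, 0.2373]
eef_rot: [-2.306, 2.125, 0.002]
contact_force: [6.3, 8.4, -3.9]
finger_gap: 0.0109
finger_force: 24.4
```

>>> step_arm(
  rot=[
    [0, 0, 0],
    [0, 0, 0],
    [0, 0, 0],
    [0, 0, 0],
    [0, 0, 0],
    [0, 0, 0],
    [0, 0, 0],
    [0, 0, 0],
    [0, 0, 0],
    [0, 0, 0],
  ],
  xyz=[
    [0, 0, 0],
    [0, 0, 0],
    [0, 0, 0],
    [0, 0, 0],
    [0, 0, 0.01],
    [0, 0, 0.015],
    [0, 0, 0.02],
    [0, 0, 0.02],
    [0, 0, 0.02],
    [0, 0, 0],
  ],
  gripper=[0.3, 0.3, 0.3, 0.3, 0.3, 0.3, 0.3, 0.3, 0.3, 0.3],
)

```text
time: 19.2
eef_pos: [0.4416, 0.2079, 0.3269]
eef_rot: [-2.304, 2.126, -0.003]
contact_force: [0.8, -0.3, 1.4]
finger_gap: 0.0299
finger_force: 0.0
```

```bash
python3 -c "from h import *;st()"
```

```text
t 19.2 pos [0.4416 0.2079 0.3269] yaxis deg -175.39295355736363 z [ 0.0058  0.0038 -1.    ] F [ 0.8107 -0.3391  1.3753] T [-0.0313 -0.1017 -0.0156] gap 0.029910590897023068 0.0 q [ 0.855  -0.2643 -0.3369  0.0018 -1.4916 -0.7747]
```

>>> step_arm(
  rot=[
    [0, 0, 0.129],
    [0, 0, 0.129],
    [0, 0, 0.129],
    [0, 0, 0.129],
    [0, 0, 0.129],
    [0, 0, 0.129],
    [0, 0, 0.129],
    [0, 0, 0.129],
    [0, 0, 0],
    [0, 0, 0],
    [0, 0, 0],
  ],
  xyz=[
    [0.0072, 0.0273, 0],
    [0.0072, 0.0273, 0],
    [0.0072, 0.0273, 0],
    [0.0072, 0.0273, 0],
    [0.0072, 0.0273, 0],
    [0.0072, 0.0273, 0],
    [0.0072, 0.0273, 0],
    [0.0072, 0.0273, 0],
    [0, 0, -0.02],
    [0, 0, -0.01],
    [0, 0, 0],
  ],
  gripper=[0.15, 0.15, 0.15, 0.15, 0.15, 0.15, 0.15, 0.15, 0.15, 0.15, 0.15],
)

```text
time: 20.3
eef_pos: [0.4983, 0.4257, 0.2898]
eef_rot: [3.056, -0.714, -0.003]
contact_force: [0.2, -0.2, 0.0]
finger_gap: 0.0361
finger_force: 0.0
```

```bash
python3 - <<'E'
from h import *
st()
a=arm.get_image('top')[:,:,::-1];b=arm.get_image('side')[:,:,::-1]
cv2.imwrite('pics/c8.png',np.hstack([crop(b,260,200,100,130,4.5)[:585],crop(a,170,200,70,117,5)]))
E
```

```text
t 20.3 pos [0.4983 0.4257 0.2898] yaxis deg -116.29595195589977 z [-0.0025 -0.003  -1.    ] F [ 0.2312 -0.1535  0.0177] T [0.0202 0.0127 0.0363] gap 0.03607273610791246 0.0 q [ 1.0113  0.2032  0.0535 -0.0005 -1.425   0.1006]
```

View pics/c8.png

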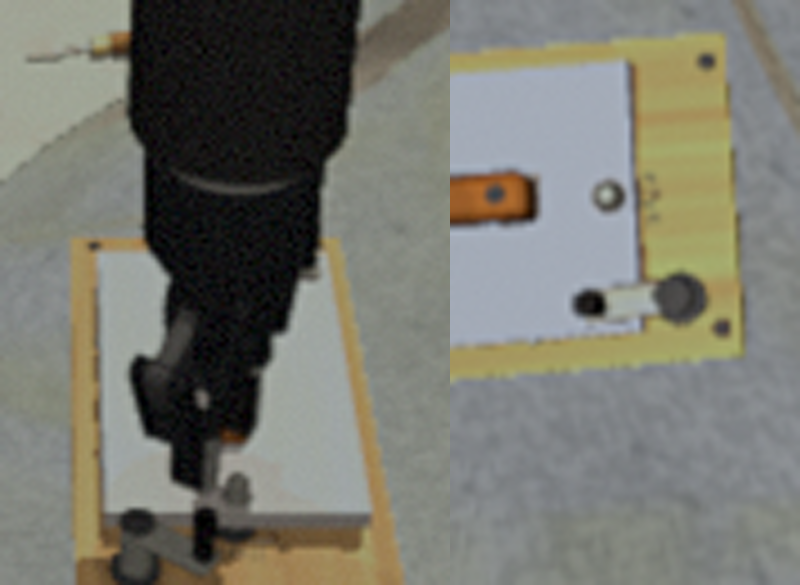

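The right catch is now in over the plate, with its knob at (590,303). The gripper stands above the left knob at (203,530). I'll descend and grip it.

>>> step_arm(
  rot=[
    [0, 0, 0],
    [0, 0, 0],
    [0, 0, 0],
    [0, 0, 0],
    [0, 0, 0],
    [0, 0, 0],
  ],
  xyz=[
    [0.001, 0.001, -0.012],
    [0, 0, -0.01],
    [0, 0, -0.008],
    [0, 0, -0.006],
    [0, 0, 0],
    [0, 0, 0],
  ],
  gripper=[0.15, 0.15, 0.15, 0.15, 0.15, 0.15],
)

```text
time: 21.0
eef_pos: [0.4997, 0.4272, 0.2559]
eef_rot: [3.059, -0.714, 0.0]
contact_force: [0.1, 0.5, 0.8]
finger_gap: 0.0364
finger_force: 0.0
```

>>> step_arm(
  rot=[
    [0, 0, 0],
    [0, 0, 0],
    [0, 0, 0],
    [0, 0, 0],
    [0, 0, 0],
  ],
  xyz=[
    [0, 0, -0.006],
    [0, 0, -0.006],
    [0, 0, -0.004],
    [0, 0, 0],
    [0, 0, 0],
  ],
  gripper=[0.15, 0.15, 0.15, 0.15, 0.15],
)

```text
time: 21.5
eef_pos: [0.4996, 0.4271, 0.2398]
eef_rot: [3.059, -0.714, 0.0]
contact_force: [0.6, 0.4, -0.1]
finger_gap: 0.0364
finger_force: 0.0
```

>>> step_arm(
  rot=[
    [0, 0, 0],
    [0, 0, 0],
    [0, 0, 0],
    [0, 0, 0],
    [0, 0, 0],
  ],
  xyz=[
    [0, 0, 0],
    [0, 0, 0],
    [0, 0, 0],
    [0, 0, 0],
    [0, 0, 0],
  ],
  gripper=[1, 1, 1, 1, 1],
)

```text
time: 22.0
eef_pos: [0.4996, 0.4275, 0.2403]
eef_rot: [-3.059, 0.713, -0.001]
contact_force: [0.4, 2.1, 1.0]
finger_gap: 0.0108
finger_force: 24.4
```

```bash
python3 -c "
from h import *
st()
k=arm.observe()['eef_pos'][:2]
arc([.5313,.4105],k,np.radians(-86),24)"
```

```text
t 22.0 pos [0.4996 0.4275 0.2403] yaxis deg -116.24680653917851 z [ 0.0007  0.0009 -1.    ] F [0.4004 2.1282 1.0312] T [0.7891 0.0293 0.0711] gap 0.010821765755040014 24.40237080620136 q [ 1.0112  0.2304 -0.0067  0.0001 -1.3325  0.1015]
dturn 0.08885175892956321 r 0.035939961343457685
[[-0.0014, -0.0029, 0], [-0.0011, -0.003, 0], [-0.0009, -0.0031, 0], [-0.0006, -0.0031, 0], [-0.0003, -0.0032, 0], [0.0, -0.0032, 0], [0.0003, -0.0032, 0], [0.0006, -0.0031, 0], [0.0008, -0.0031, 0], [0.0011, -0.003, 0], [0.0014, -0.0029, 0], [0.0016, -0.0028, 0], [0.0018, -0.0026, 0], [0.0021, -0.0024, 0], [0.0023, -0.0022, 0], [0.0025, -0.0021, 0], [0.0026, -0.0018, 0], [0.0028, -0.0015, 0], [0.0029, -0.0013, 0], [0.0031, -0.001, 0], [0.0031, -0.0008, 0], [0.0031, -0.0005, 0], [0.0032, -0.0002, 0], [0.0032, 0.0001, 0]]
```

>>> step_arm(
  rot=[
    [0, 0, 0.089],
    [0, 0, 0.089],
    [0, 0, 0.089],
    [0, 0, 0.089],
    [0, 0, 0.089],
    [0, 0, 0.089],
    [0, 0, 0.089],
    [0, 0, 0.089],
    [0, 0, 0.089],
    [0, 0, 0.089],
    [0, 0, 0.089],
    [0, 0, 0.089],
  ],
  xyz=[
    [-0.0014, -0.0029, 0],
    [-0.0011, -0.003, 0],
    [-0.0009, -0.0031, 0],
    [-0.0006, -0.0031, 0],
    [-0.0003, -0.0032, 0],
    [0, -0.0032, 0],
    [0.0003, -0.0032, 0],
    [0.0006, -0.0031, 0],
    [0.0008, -0.0031, 0],
    [0.0011, -0.003, 0],
    [0.0014, -0.0029, 0],
    [0.0016, -0.0028, 0],
  ],
  gripper=[1, 1, 1, 1, 1, 1, 1, 1, 1, 1, 1, 1],
)

```text
time: 23.2
eef_pos: [0.5018, 0.3912, 0.2403]
eef_rot: [-2.993, -0.948, -0.006]
contact_force: [6.0, 6.4, -1.6]
finger_gap: 0.011
finger_force: 24.3
```

>>> step_arm(
  rot=[
    [0, 0, 0.089],
    [0, 0, 0.089],
    [0, 0, 0.089],
    [0, 0, 0.089],
    [0, 0, 0.089],
    [0, 0, 0.089],
    [0, 0, 0.089],
    [0, 0, 0.089],
    [0, 0, 0.089],
    [0, 0, 0.089],
    [0, 0, 0.089],
    [0, 0, 0.089],
    [0, 0, 0],
  ],
  xyz=[
    [0.0018, -0.0026, 0],
    [0.0021, -0.0024, 0],
    [0.0023, -0.0022, 0],
    [0.0025, -0.0021, 0],
    [0.0026, -0.0018, 0],
    [0.0028, -0.0015, 0],
    [0.0029, -0.0013, 0],
    [0.0031, -0.001, 0],
    [0.0031, -0.0008, 0],
    [0.0031, -0.0005, 0],
    [0.0032, -0.0002, 0],
    [0.0032, 0.0001, 0],
    [0, 0, 0],
  ],
  gripper=[1, 1, 1, 1, 1, 1, 1, 1, 1, 1, 1, 1, 1],
)

```text
time: 24.5
eef_pos: [0.5341, 0.3756, 0.2403]
eef_rot: [-2.095, -2.339, -0.007]
contact_force: [2.5, 8.0, -0.8]
finger_gap: 0.0113
finger_force: 24.5
```

>>> step_arm(
  rot=[
    [0, 0, 0.03],
    [0, 0, 0],
    [0, 0, 0],
    [0, 0, 0],
  ],
  xyz=[
    [0.0015, 0.0003, 0],
    [0.001, 0.0002, 0],
    [0, 0, 0],
    [0, 0, 0],
  ],
  gripper=[1, 1, 1, 1],
)

```text
time: 24.9
eef_pos: [0.5357, 0.376, 0.2402]
eef_rot: [-2.062, -2.368, -0.003]
contact_force: [-3.3, 6.2, 2.3]
finger_gap: 0.0109
finger_force: 24.7
```

>>> step_arm(
  rot=[
    [0, 0, 0],
    [0, 0, 0],
    [0, 0, 0],
    [0, 0, 0],
    [0, 0, 0],
    [0, 0, 0],
    [0, 0, 0],
    [0, 0, 0],
    [0, 0, 0],
    [0, 0, 0],
  ],
  xyz=[
    [0, 0, 0],
    [0, 0, 0],
    [0, 0, 0],
    [0, 0, 0],
    [0, 0, 0.01],
    [0, 0, 0.015],
    [0, 0, 0.02],
    [0, 0, 0.02],
    [0, 0, 0.02],
    [0, 0, 0],
  ],
  gripper=[0.3, 0.3, 0.3, 0.3, 0.3, 0.3, 0.3, 0.3, 0.3, 0.3],
)

```text
time: 25.9
eef_pos: [0.5369, 0.3748, 0.3308]
eef_rot: [2.063, 2.367, 0.012]
contact_force: [-0.8, -1.1, 0.5]
finger_gap: 0.03
finger_force: 0.0
```

>>> step_arm(
  rot=[
    [0, 0, 0],
    [0, 0, 0],
    [0, 0, 0],
    [0, 0, 0],
    [0, 0, 0],
    [0, 0, 0],
    [0, 0, 0],
    [0, 0, 0],
    [0, 0, 0],
  ],
  xyz=[
    [0, 0, 0.03],
    [-0.03, 0.025, 0.01],
    [-0.03, 0.025, 0],
    [-0.03, 0.025, 0],
    [-0.03, 0.025, 0],
    [-0.03, 0.025, 0],
    [-0.03, 0.025, 0],
    [0, 0, 0],
    [0, 0, 0],
  ],
  gripper=[0.3, 0.3, 0.3, 0.3, 0.3, 0.3, 0.3, 0.3, 0.3],
)

```text
time: 26.8
eef_pos: [0.3555, 0.5252, 0.3653]
eef_rot: [2.062, 2.37, 0.001]
contact_force: [0.9, -0.8, -0.3]
finger_gap: 0.0302
finger_force: 0.0
```

```bash
python3 - <<'E'
from h import *
st()
for n in('top','side'):
    a=arm.get_image(n)[:,:,::-1]; cv2.imwrite(f'pics/end_{n}.png',a)
    g=(a.max(2)<45).astype(np.uint8)
    k,_,s,c=cv2.connectedComponentsWithStats(g)
    for i in range(1,k):
        p=hit(n,*c[i],.08 if n=='top' else .073)
        if s[i,4]>8 and .38<p[0]<.6 and .13<p[1]<.46: print(n,s[i],c[i],p)
print('expected',[.4461-.004,.1729+.0358],[.5313+.004,.4107-.0358], proj('top',[.5353,.3749,.08]),proj('side',[.5353,.3749,.073]))
E
```

```text
t 26.8 pos [0.3555 0.5252 0.3653] yaxis deg 7.941700863423173 z [ 0.0004  0.0003 -1.    ] F [ 0.9009 -0.8013 -0.3115] T [-0.0018 -0.0161  0.0043] gap 0.03015195604993468 0.0 q [ 1.2908  0.1297  0.1083  0.0003 -1.5491  1.9894]
top [124 220   7   4  22] [127.0909 221.6364] [0.5348 0.3731 0.08  ]
top [196 259   5   4  17] [197.8824 260.4118] [0.4422 0.2073 0.08  ]
side [326 249   5  11  36] [328.1944 253.6944] [0.4431 0.2099 0.073 ]
side [287 295   5  11  36] [288.8333 299.6111] [0.5362 0.3775 0.073 ]
side [308 317   8   3  13] [311.3077 318.3846] [0.4877 0.4295 0.073 ]
side [285 324   4   6  10] [286.  326.5] [0.5397 0.4553 0.073 ]
expected [0.4421, 0.2087] [0.5353, 0.3749] [126.3099 221.4346] [289.2938 298.7769]
```

Both knobs measure within 3 mm of their stop positions in both views. Handing in.

```bash
python3 -c "
from plant import arm
print(arm.finish_job())"
```

```text
the job is handed in; nothing more can be done
None
```

The plate is flush on the lino over both pins with both catches turned in to their stops, and I handed the job in at about 27 s; the hand-in gave no verdict, and I did not measure the bystanders again at the end.

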